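# Stopper a tray of vials in the bench press

### The arm

A 7-joint arm with a two-finger parallel gripper is mounted at the origin on the work surface. World frame = base frame: x ahead of the robot, y to its left, z up, the work surface at z = 0. Lengths are in m, angles in rad, forces in N, time in s.
With the tool pointing down it reaches from about 0.425 to 0.875 m from the base axis. Payload 9.9 kg.
Tool frame: the origin (TCP) lies midway between the tips of the shut fingers; the grasp point (between the pads) lies env.grip_point_offset behind it (env.grip_point_offset is the distance from the TCP to the grasp point, in m); z points along the fingers, y is the line along which they close (so a half turn about z gives the same grasp; the last joint's range is limited). The gripper opens to 85 mm and grips with 20 to 120 N. Pads are 22 mm wide; open, the fingers measure 114 mm over their backs; the gripper's body (76 mm by 85 mm) begins 54 mm behind the grasp point. The pads swing forward as they close: fully open they stand 13 mm farther back than shut.
Start: joints at [-1.236, 0.576, 0.025, 1.437, -0.015, 1.129, -0.057], TCP at [0.274, 0.617, 0.231] pointing down, gripper open.
Joint ranges: [-2.76, 2.76], [-0.34, 2.15], [-1.52, 1.57], [0.19, 2.46], [-1.09, 4.23], [0.17, 1.99], [-2.82, 2.82]. Speed limits (rad/s): [2.22, 2.22, 3.01, 3.01, 3.14, 3.14, 3.14].

### API

Orientations are given as a 3x3 rotation matrix whose columns are the frame's x, y, z axes.
In Python, from plant import env gives the robot as it stands. The module is installed in compiled form; this text tells all that it offers.
- The arm moves only by the tool send_rows, never from a script. Its argument "moves" is a list that holds one entry, the list of rows, each a list of 7 numbers: the shift along the tool's x, y, z in mm, then the turn, a rotation vector about the tool's x, y, z in degrees, then the gripper's target within -1 to 1 (fully open at 1, half-way at 0, shut at -1). A call has 1 to 12 rows; each row shifts and turns the commanded pose from where the row before left it, along the tool's axes as they then stand; what a row does not reach is not made up. A row lasts 1/8 s, in which the tool goes at most 62.5 mm and 10.7 degrees, less where a joint would pass 70% of its speed; a pose out of reach is approached as far as the arm can. A call is refused whole if a number of a shift passes 62.5 or a number of a turn 10.7, either way. A call with a gripper value outside its range is refused whole. The fingers move at their own pace and stop on an object; "force" is the grip in N (left out, the last holds). Time passes only in rows, so rows that do not move let the fingers close. It gives the time, the measured TCP pose, the force, the opening and the grip force at its end, in the units of the state.
- env.state(): the state, without advancing time (a new reading comes with each control period).
- env.capture(name): name is "side" or "top" or "wrist"; returns the picture (420x560x3 uint8, red, green, blue); there is no depth.
- env.camera_params(name): a dict with "fx", "fy", "cx", "cy" (pixels), "T" (4x4, takes a point from camera to world coordinates). Camera axes: x right, y up, looking along -z (the intrinsics and any distortion apply to the point x, -y, -z); pixel columns grow to the right and rows downward; lengths in m; the calibration is good to about 2 mm. A picture is of the moment at which its call begins: read the wrist's pose just before it. camera_params takes no time and is no camera call; for the wrist camera it gives the pose at the moment of the call.
- env.hand_in(): hands the job in; it is judged then, once.
The state is a dict: "time_s": time; "qpos": joint angles; "qvel": joint speeds; "joint_efforts": joint torques, N m; "position": TCP position; "tcp_rot": TCP orientation; "ft_force": force on the tool from outside, world axes, zero at the start; "moment": the same for the moment, N m; "width": finger opening in m; "finger_force": force on a finger pad.
Only numpy, scipy, OpenCV 4.12 (cv2) and the standard library are available. Lean on these libraries where they do the work, as an engineer would, in place of code of your own. Each camera call takes 0.05 s, during which the arm holds its last target. There are 200 camera calls.

### The job

Slide the round tray of vials in under the press until it is home against all three stop pins, keeping it upright. Then wind the press's star handle clockwise by its spokes until the stop collar comes down onto the arm, so that every stopper is fully in, and leave the press wound down; do not disturb the other things on the bench.

Things in the scene. Friction and masses are not known exactly. Their poses are not given: they have to be found in the camera images.
- press: the bench stoppering press, fixed: steel base plate, white column at the back with an arm over the plate, screw spindle through the arm with a four-spoked star handle on top. Origin on the bench on the spindle axis; x to the back, y left, z up; the tray goes in from the open front (-x). Base plate: x -165 to +185 mm, y +-130 mm, top 24 mm above the bench. Column's front face at x = +115 mm
- nest (a point): centre of the tray's place on the base plate: on the spindle axis, at the plate's top face. Three fixed upright steel pins, 12 mm thick, 18 mm tall, stand behind it with their centres 74.3 mm from this point: straight behind (+x of the press) and 55 degrees to either side of that. The tray is home when its side touches all three; its centre is then at this point. Axes as the press's
- frame_end (a point): middle of the top edge of the arm's front end: the arm is 64 mm wide (y) and 35 mm thick, its top 160 mm and its underside 125 mm above the bench; it runs from here (35 mm in front of the spindle axis) back to the column. Behind the star handle a grey read-out box, 90 mm wide (y), stands on it from 197 to 257 mm above the bench, its front 132 mm behind the spindle axis: little room for a hand there. Axes as the press's
- plate_face (a point): centre of the underside of the round steel pressure plate, 112 mm across, 8 mm thick, level under the arm on the spindle's end: 100 mm above the bench when fully up, 86 mm when fully down; it does not turn
- tray: round flat-bottomed steel tray, 136 mm across, side 30 mm tall, about 0.65 kg, loose on the base plate in front of the pins; slides easily on the polished plate (1 to 3 N). A fixed bow handle of 8 mm steel rod points to its own -x, to the press's front: its cross bar, 68 mm long, is 116 mm from the tray's centre, 20 mm above the underside. Origin: centre of its underside; z up
- vials (a point): a point on the tray's axis, 69 mm above its underside, level with the stoppers' tops as they start (62 mm when fully in). Seven amber vials, 32 mm across, stand fixed in the tray, one in the middle and six around it at 42 mm, with grey rubber stoppers half in. Axes as the tray's
- hub (a point): middle of the star handle: on the spindle axis at the height of the spokes' centre lines, 203 mm above the bench fully up, 188 mm fully down. Turns with the handle; its x and y axes point along two of the spokes, z up. Hub 44 mm across, its top 20 mm above this point; the steel stop collar under the hub is 38 mm across, its underside 28 mm below this point
- star (a joint): turn of the star handle, rad, growing clockwise seen from above, which screws handle and plate down 10 mm a turn. 0: fully up, a spoke along the press's +x; plate meets the stoppers at about 4.6; 9.2: stop collar on the arm, end stop. Four level spokes 90 degrees apart, 12 mm thick, 22 mm balls at 71 mm from the axis. Needs 0.25 N m to turn (5 N at 50 mm), about 0.3 when pressing; stays where left
- stopper0 (a joint): how far the grey rubber stopper of the vial in the tray's middle has gone in, m: 0 half in as it starts, 0.007 fully home on the vial's mouth; stiff (about 4 N), stays where it is
- stopper1 (a joint): how far the grey rubber stopper of the vial at 0 degrees from the tray's x axis (42 mm from its centre) has gone in, m: 0 half in as it starts, 0.007 fully home on the vial's mouth; stiff (about 4 N), stays where it is
- stopper2 (a joint): how far the grey rubber stopper of the vial at 60 degrees from the tray's x axis (42 mm from its centre) has gone in, m: 0 half in as it starts, 0.007 fully home on the vial's mouth; stiff (about 4 N), stays where it is
- stopper3 (a joint): how far the grey rubber stopper of the vial at 120 degrees from the tray's x axis (42 mm from its centre) has gone in, m: 0 half in as it starts, 0.007 fully home on the vial's mouth; stiff (about 4 N), stays where it is
- stopper4 (a joint): how far the grey rubber stopper of the vial at 180 degrees from the tray's x axis (42 mm from its centre) has gone in, m: 0 half in as it starts, 0.007 fully home on the vial's mouth; stiff (about 4 N), stays where it is
- stopper5 (a joint): how far the grey rubber stopper of the vial at 240 degrees from the tray's x axis (42 mm from its centre) has gone in, m: 0 half in as it starts, 0.007 fully home on the vial's mouth; stiff (about 4 N), stays where it is
- stopper6 (a joint): how far the grey rubber stopper of the vial at 300 degrees from the tray's x axis (42 mm from its centre) has gone in, m: 0 half in as it starts, 0.007 fully home on the vial's mouth; stiff (about 4 N), stays where it is
- spare_vial: amber glass vial with its stopper, 32 mm across, 58 mm tall, standing on the press's base plate beside the column: a bystander; origin under its centre
- dish: steel dish of loose rubber stoppers, 76 mm across, 26 mm tall, on the bench to the left of the press: a bystander; origin under its centre
- forceps: steel forceps, 130 mm long, lying on the bench to the right of the press: a bystander; origin under the middle, x along its length
- beaker: glass beaker, 70 mm across, 90 mm tall, on the bench to the right of the press: a bystander; origin under its centre
- bottle: laboratory glass bottle with a screw cap, 86 mm across, 170 mm tall: a bystander; origin under its centre
- petri: stack of three Petri dishes, 90 mm across, 43 mm tall: a bystander; origin under its centre
- marker: marker pen, 135 mm long, 17 mm thick: a bystander; origin under it, x along its length
Things that resemble listed ones, but are neither listed nor needed, are in the scene too. Leave any green or purple look-alike of the tray alone.

How it is judged:
By the outcome, as a careful person would: the job done as asked, in the order asked, and still so for the second after the job is handed in, with the robot touching nothing.
It also fails if it takes over 72 s, if anything falls off the work surface, if the arm or the gripper's body presses on something with over 40 N, if the wrist force passes 120 N, or if a joint passes its speed limit or range.

## Working session

There is one attempt and no reset: what is moved stays moved. The work goes in short steps, Python scripts to look and compute and a tool call to move; the robot and the scene stay as the last step left them, time stands still between calls to the robot, and variables do not carry over. Pictures are saved under pics/ and viewed, at most 10 in all, crops included, and the job is handed in when it is done.

Besides the shell and the picture viewer there is one more tool, called by a JSON object that holds its "api" and its "payload", one argument or row to a line. send_rows: Moves the arm, as the interface text tells. Its arguments: {"type":"object","properties":{"moves":{"type":"array","items":{"type":"array","items":{"type":"array","items":{"type":"number"}}}},"force":{"type":"number"}},"required":["moves"]}

```bash
mkdir -p pics; python3 - <<'E'
from plant import env
import cv2,numpy as np
for n in ("top","side"):
    im=env.capture(n); cv2.imwrite(f"pics/{n}0.png",cv2.resize(im[:,:,::-1],(800,600),interpolation=cv2.INTER_CUBIC))
    p=env.camera_params(n); print(n,{k:np.round(v,4).tolist() for k,v in p.items()})
s=env.state(); print(s, env.grip_point_offset)
E
```

```text
top {'fx': 388.333, 'fy': 388.333, 'cx': 270.8724, 'cy': 205.5187, 'T': [[-0.023, 0.9811, -0.1921, 0.2881], [-0.9997, -0.0236, -0.0006, -0.0069], [-0.0051, 0.192, 0.9814, 1.1692], [0.0, 0.0, 0.0, 1.0]]}
side {'fx': 449.5865, 'fy': 449.5865, 'cx': 283.0244, 'cy': 199.2054, 'T': [[-0.9844, 0.1196, -0.1291, 0.3221], [-0.1758, -0.6321, 0.7547, 0.9573], [0.0087, 0.7656, 0.6432, 0.9592], [0.0, 0.0, 0.0, 1.0]]}
{'time_s': 0.1, 'qpos': array([-1.23580885,  0.57646378,  0.02483236,  1.43781565, -0.01498971,
        1.12897782, -0.05649164]), 'qvel': array([ 0.00046862, -0.00227932,  0.00068391, -0.00312451, -0.00064222,
        0.00233039,  0.00017305]), 'joint_efforts': array([ 6.09110022e-03, -7.67296171e+01,  2.25797519e+00, -2.86594641e+01,
        1.59148872e-02,  8.77829822e-03,  1.20694759e-05]), 'position': array([0.27431823, 0.61631334, 0.2305209 ]), 'tcp_rot': array([[-9.13606274e-01,  4.06599674e-01, -5.30634810e-04],
       [ 4.06600013e-01,  9.13605232e-01, -1.38183265e-03],
       [-7.70619688e-05, -1.47820710e-03, -9.99998904e-01]]), 'ft_force': array([-0.02534642, -0.45441762,  0.03643777]), 'moment': array([0.00264631, 0.01487324, 0.01948339]), 'finger_force': 0.0, 'width': 0.08538293264105676} 0.0187
```

View pics/top0.png

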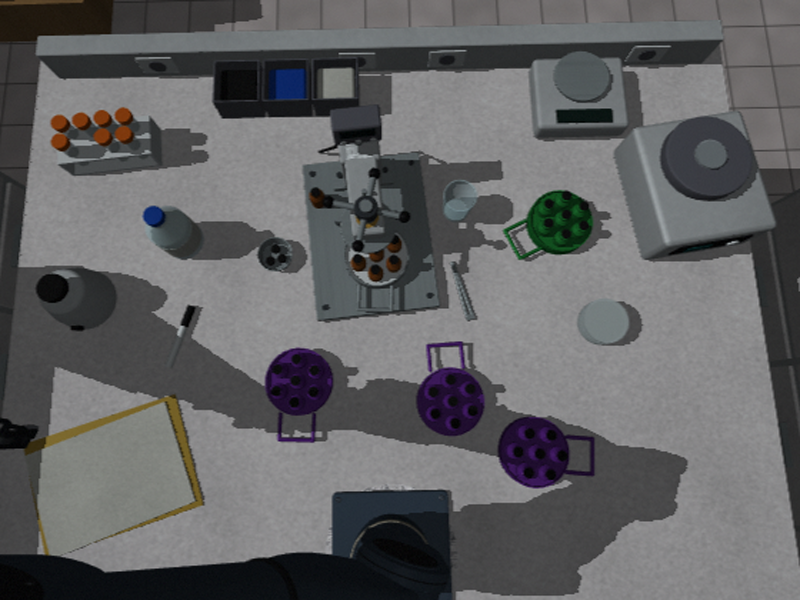

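View pics/side0.png

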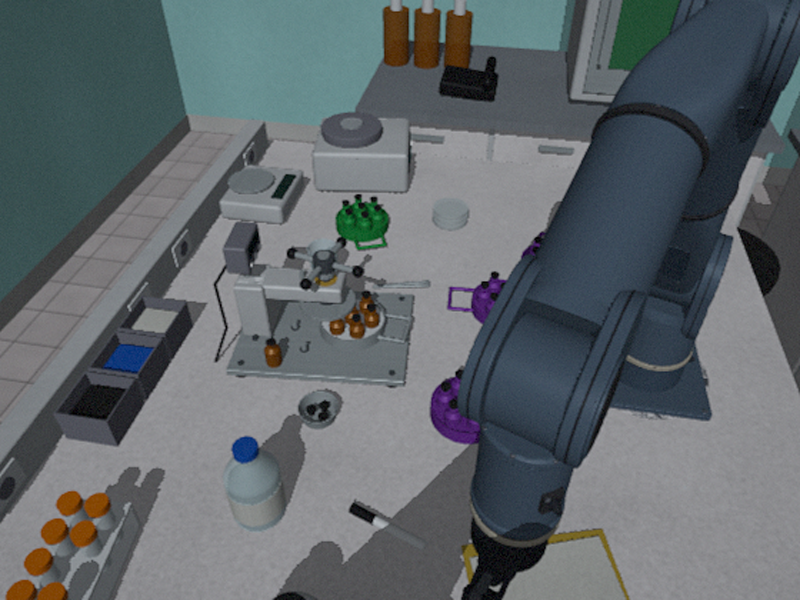

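The top view shows the press at around (370,230), the tray at (377,258) with its bow handle at (377,308), and the hub at (366,207). The purple and green trays are the look-alikes. I'll enlarge the press.

```bash
python3 - <<'E'
from plant import env
import cv2
im=env.capture("top")[95:230,205:315]
cv2.imwrite("pics/top1.png",cv2.resize(im[:,:,::-1],None,fx=4.4,fy=4.4,interpolation=cv2.INTER_CUBIC))
im=env.capture("side")[145:275,150:310]
cv2.imwrite("pics/side1.png",cv2.resize(im[:,:,::-1],None,fx=4.5,fy=4.5,interpolation=cv2.INTER_CUBIC))
E
```

```text
(no output)
```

View pics/top1.png

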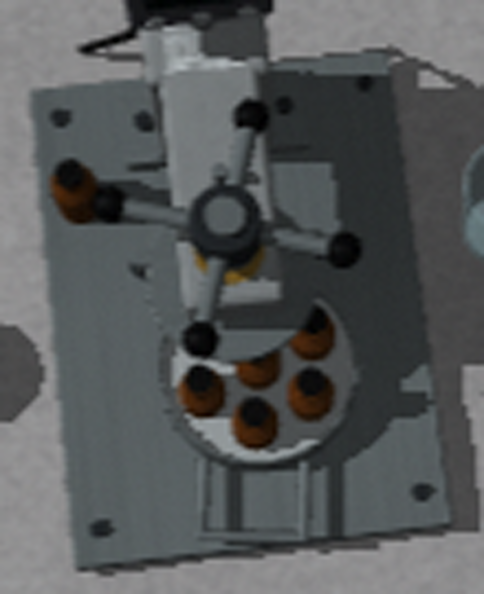

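View pics/side1.png

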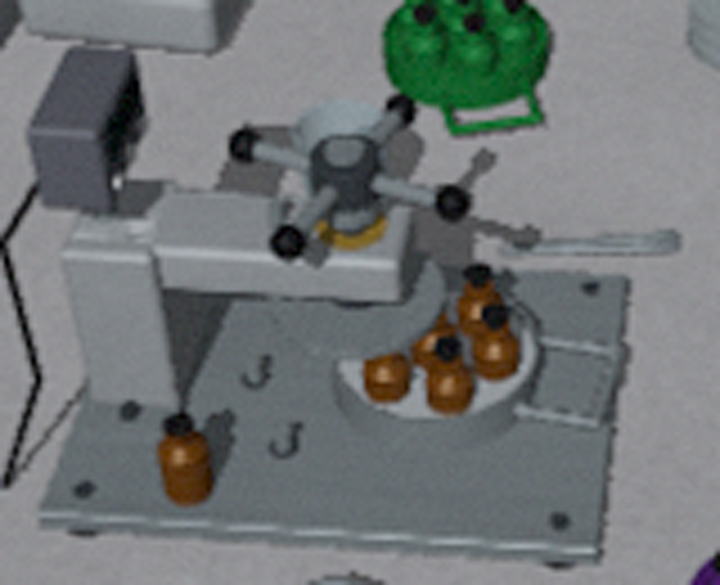

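```bash
cat > h.py <<'E'
import numpy as np
from scipy.optimize import least_squares
from plant import env
P={n:env.camera_params(n) for n in("top","side")}
def proj(n,X,p=None):
    p=p or P[n]; T=np.array(p["T"]); c=(np.atleast_2d(X)-T[:3,3])@T[:3,:3]
    return np.c_[p["fx"]*c[:,0]/-c[:,2]+p["cx"], p["fy"]*-c[:,1]/-c[:,2]+p["cy"]]
def W(q,L):
    L=np.atleast_2d(L).astype(float);c,s=np.cos(q[2]),np.sin(q[2])
    return np.c_[q[0]+c*L[:,0]-s*L[:,1], q[1]+s*L[:,0]+c*L[:,1], L[:,2]]
E
python3 - <<'E'
from h import *
top=lambda a:np.array(a)/4.4+[205,95]-0.3
side=lambda a:np.array(a)/4.5+[150,145]-0.3
PL=lambda *a:[(x/1e3,y/1e3,.024) for x,y in a]
tc=top([(33,92),(393,50),(450,525),(78,570)]); tL=PL((185,130),(185,-130),(-165,-130),(-165,130))
sc=side([(603,546),(628,278),(42,515)]); sL=PL((-165,130),(-165,-130),(185,130))
tb=top([(252,116),(108,203),(200,340),(343,250)]); sb=side([(243,145),(288,242),(453,203),(400,110)])
def f(q):
    h=.203-.01*q[4]
    B=[(.071*np.cos(a-q[3]),.071*np.sin(a-q[3]),h) for a in np.arange(4)*np.pi/2]
    return np.r_[(proj("top",W(q,tL))-tc).ravel(),(proj("side",W(q,sL))-sc).ravel(),(proj("top",W(q,B))-tb).ravel(),(proj("side",W(q,B))-sb).ravel(),
     (proj("top",W(q,[(0,0,h+.02)]))-top([(226,214)])).ravel()]
r=least_squares(f,[.65,0,.05,0.3,0],loss='soft_l1');print("press",r.x.round(4));print(f(r.x).reshape(-1,2).round(1).tolist())
q=r.x
# tray
tt=top([(198,378),(253,408),(313,382),(318,320)]); th=top([(201,538),(305,540)])
ss=side([(477,274),(494,315),(447,348)]); sh=side([(618,350),(597,424)])
A=lambda d:(.042*np.cos(np.radians(d)),.042*np.sin(np.radians(d)),.091)
def g(t):
    a=[A(120),A(180),A(240),A(300)];b=[A(240),A(180),(0,0,.091)]  # side: right,front,centre
    H=[(-.116,.034,.044),(-.116,-.034,.044)]
    return np.r_[(proj("top",W(t,a))-tt).ravel(),(proj("top",W(t,H))-th).ravel(),(proj("side",W(t,b))-ss).ravel(),(proj("side",W(t,H[::-1]))-sh).ravel()]
for y in (0,):
    r=least_squares(g,[q[0]-.09,q[1],q[2]],loss='soft_l1');print("tray",r.x.round(4));print(g(r.x).reshape(-1,2).round(1).tolist())
t=r.x;c,s=np.cos(q[2]),np.sin(q[2]);d=t[:2]-q[:2];print("tray in press",c*d[0]+s*d[1],-s*d[0]+c*d[1],t[2]-q[2])
E
```

```text
press [0.6363 0.0287 0.0965 0.3251 0.1757]
[[-1.3, -0.8], [-1.3, -0.6], [1.0, -0.3], [-1.0, -0.2], [-0.7, 0.3], [0.3, -1.7], [-1.1, -1.1], [-0.2, 0.3], [0.4, 0.3], [0.1, -0.0], [0.0, 0.1], [0.9, -0.2], [0.4, -0.2], [0.1, -0.2], [0.6, -0.1], [-0.3, 0.4]]
tray [ 0.5916  0.015  -0.0504]
[[0.1, 0.3], [0.1, 0.9], [-0.6, 0.0], [-1.4, 0.0], [-0.1, -0.6], [-0.5, -0.5], [0.7, -0.5], [0.6, -0.5], [-3.0, -10.1], [0.4, -0.1], [-0.1, -0.8]]
tray in press -0.04583714268066774 -0.009318395410402965 -0.14689960921454837
```

Star is about 0.3 rad. The tray is about 46 mm short of home and 9 mm to the right. I'll push the bow's cross bar square with both part-open fingertips. First I move to a staging point in front of it.

{"api": "send_rows", "payload": {
  "moves": [
    [[0, 0, 0, 0, 0, -9.8, 1], [0, 0, 0, 0, 0, -9.8, 0.3], [0, 0, 0, 0, 0, -9.9, -0.2], [-14, -51.6, 0, 0, 0, 0, -0.2], [-14, -51.6, 0, 0, 0, 0, -0.2], [-14, -51.6, 0, 0, 0, 0, -0.2], [-14, -51.6, 0, 0, 0, 0, -0.2], [-14, -51.6, 0, 0, 0, 0, -0.2], [-14, -51.6, 0, 0, 0, 0, -0.2], [-4, -51.6, 0, 0, 0, 0, -0.2], [-4, -51.6, 0, 0, 0, 0, -0.2], [-4, -51.6, 0, 0, 0, 0, -0.2]]
  ]
}}

```text
time_s: 1.7
position: [0.4147, 0.1619, 0.2314]
tcp_rot: [[-0.995, -0.096, 0.0], [-0.096, 0.995, 0.0], [-0.0, 0.0, -1.0]]
ft_force: [1.3, 0.0, 0.3]
width: 0.0343
finger_force: 0.0
```

{"api": "send_rows", "payload": {
  "moves": [
    [[-4, -51.6, 0, 0, 0, 0, -0.2], [-4, -51.6, 0, 0, 0, 0, -0.2], [-4, -51.6, 0, 0, 0, 0, -0.2], [0, 0, 0, 0, 0, 0, -0.2], [0, 0, 0, 0, 0, 0, -0.2]]
  ]
}}

```text
time_s: 2.33
position: [0.4413, 0.0112, 0.2313]
tcp_rot: [[-0.995, -0.096, -0.0], [-0.096, 0.995, 0.0], [0.0, 0.0, -1.0]]
ft_force: [-0.2, -0.2, -0.4]
width: 0.0341
finger_force: 0.0
```

```bash
python3 - <<'E'
from h import *
import cv2
s=env.state(); print(s["time_s"],s["qpos"].round(3),s["position"].round(4),s["tcp_rot"].round(3).tolist(),s["width"])
p=env.camera_params("wrist"); T=np.array(p["T"]); print("cam in tool",(s["tcp_rot"].T@(T[:3,3]-s["position"])).round(3))
im=env.capture("wrist"); cv2.imwrite("pics/w0.png",cv2.resize(im[:,:,::-1],(800,600)))
E
```

```text
2.325 [-0.173  0.232  0.052  2.02  -0.016  0.89   1.554] [0.4413 0.0112 0.2313] [[-0.995, -0.096, -0.0], [-0.096, 0.995, 0.0], [0.0, 0.0, -1.0]] 0.03412556393872046
cam in tool [ 0.066  0.    -0.143]
```

View pics/w0.png

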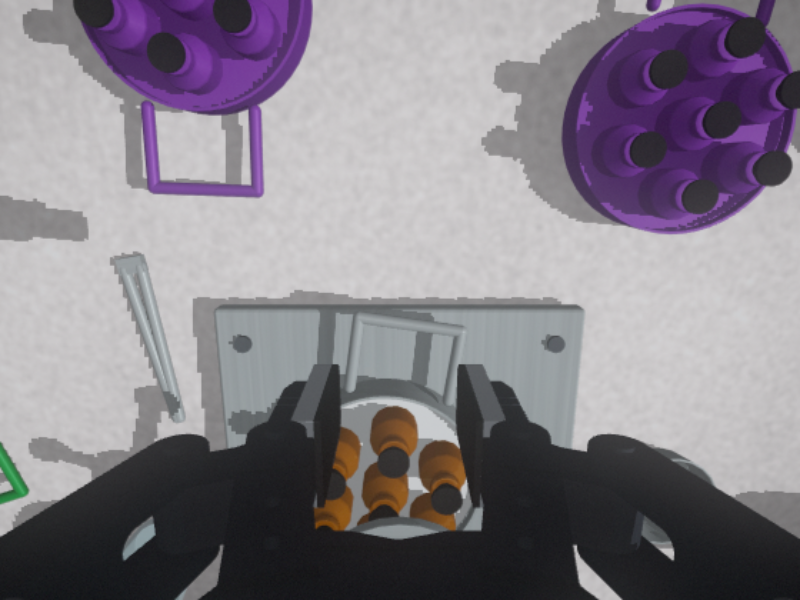

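The wrist view shows the plate's front corners at (217,308) and (583,308), and the bar's ends at (358,316) and (465,328).

```bash
python3 - <<'E'
from h import *
p=env.camera_params("wrist");T=np.array(p["T"])
def back(u,v,z):
    u,v=u*.7,v*.7; d=T[:3,:3]@[(u-p["cx"])/p["fx"],-(v-p["cy"])/p["fy"],-1]; return T[:3,3]+d*(z-T[2,3])/d[2]
c,s=np.cos(.0965),np.sin(.0965)
for n,u,v,z in[("plateR",217,308,.024),("plateL",583,308,.024),("barR",358,318,.044),("barL",465,330,.044),("st4",393,460,.093)]:
    X=back(u,v,z);d=X[:2]-[.6363,.0287];print(n,X.round(4),"press",(c*d[0]+s*d[1]).round(4),(-s*d[0]+c*d[1]).round(4))
E
```

```text
plateR [ 0.4845 -0.1092  0.024 ] press -0.1644 -0.1227
plateL [0.4597 0.1435 0.024 ] press -0.1647 0.1313
barR [ 0.4761 -0.0104  0.044 ] press -0.1632 -0.0235
barL [0.4774 0.0607 0.044 ] press -0.155 0.0472
st4 [0.5484 0.02   0.093 ] press -0.0884 -0.0001
```

Measurements agree to about 3 mm. Descend in front of the plate, lean back 10°, then push forward.

{"api": "send_rows", "payload": {
  "moves": [
    [[0, 0, 50, 0, 0, 0, -0.2], [0, 0, 50, 0, 0, 0, -0.2], [0, 0, 50, 0, 0, 0, -0.2], [0, 0, 30, 0, 0, 0, -0.2], [0, 0, 17, 0, -5, 0, -0.2], [0, 0, 0, 0, -5, 0, -0.2], [0, 0, 0, 0, 0, 0, -0.2]]
  ]
}}

```text
time_s: 3.25
position: [0.4337, 0.0058, 0.0319]
tcp_rot: [[-0.992, -0.097, 0.082], [-0.098, 0.995, -0.006], [-0.081, -0.014, -0.997]]
ft_force: [0.4, 0.7, -0.1]
width: 0.0341
finger_force: 0.0
```

{"api": "send_rows", "payload": {
  "moves": [
    [[-5, 0, 0.8, 0, 0, 0, -0.2], [-5, 0, 0.9, 0, 0, 0, -0.2], [-5, 0, 0.9, 0, 0, 0, -0.2], [-5, 0, 0.9, 0, 0, 0, -0.2], [-5, 0, 0.9, 0, 0, 0, -0.2], [-5, 0, 0.9, 0, 0, 0, -0.2], [-5, 0, 0.9, 0, 0, 0, -0.2], [-5, 0, 0.9, 0, 0, 0, -0.2], [0, 0, 0, 0, 0, 0, -0.2]]
  ]
}}

```text
time_s: 4.38
position: [0.4751, 0.0084, 0.0283]
tcp_rot: [[-0.992, -0.094, 0.084], [-0.095, 0.995, -0.007], [-0.083, -0.015, -0.996]]
ft_force: [0.6, -0.2, -0.0]
width: 0.0344
finger_force: 0.0
```

```bash
python3 - <<'E'
from h import *
import cv2
s=env.state(); print(s["qpos"].round(3))
im=env.capture("side")[135:275,150:350]
im2=env.capture("wrist")
a=cv2.resize(im[:,:,::-1],(430,301));b=cv2.resize(im2[:,:,::-1],(400,300))
cv2.imwrite("pics/c1.png",np.vstack([cv2.resize(im[:,:,::-1],(600,420))[:330],cv2.resize(im2[:,:,::-1],(600,450))[:270]]))
E
```

```text
[-0.082  0.574 -0.069  2.245  0.229  0.248  1.307]
```

View pics/c1.png

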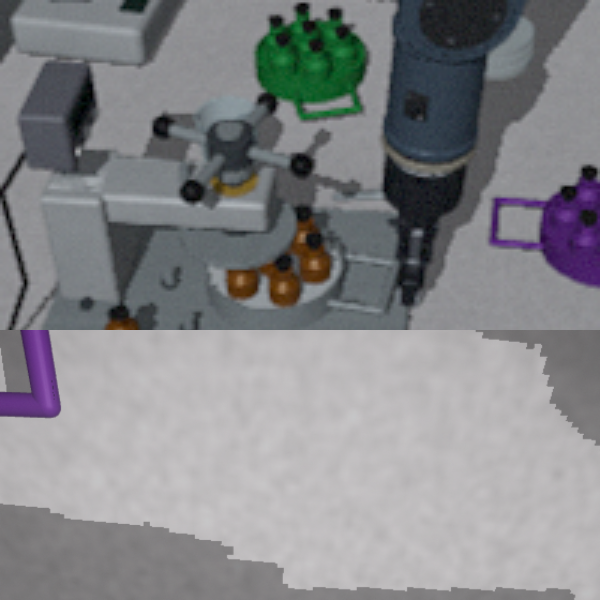

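The side view shows the fingertips at (408,290), about at the bar (388,280), with no force yet. I'll keep pushing, with a small lateral correction.

{"api": "send_rows", "payload": {
  "moves": [
    [[-4, 2, 0, 0, 0, 0, -0.2], [-4, 2, 0, 0, 0, 0, -0.2], [-4, 2, 0.2, 0, 0, 0, -0.2], [-4, 0, 0.3, 0, 0, 0, -0.2], [-4, 0, 0.3, 0, 0, 0, -0.2]]
  ]
}}

```text
time_s: 5.1
position: [0.494, 0.0162, 0.029]
tcp_rot: [[-0.992, -0.094, 0.083], [-0.095, 0.995, -0.007], [-0.082, -0.015, -0.997]]
ft_force: [-0.7, 0.2, -1.2]
width: 0.0342
finger_force: 0.6
```

{"api": "send_rows", "payload": {
  "moves": [
    [[-3, 0, 0.3, 0, 0, 0, -0.2], [-3, 0, 0.3, 0, 0, 0, -0.2]]
  ]
}}

```text
time_s: 5.35
position: [0.4999, 0.0166, 0.0289]
tcp_rot: [[-0.992, -0.094, 0.083], [-0.095, 0.995, -0.007], [-0.082, -0.015, -0.997]]
ft_force: [-0.2, -0.5, 0.7]
width: 0.034
finger_force: 0.6
```

{"api": "send_rows", "payload": {
  "moves": [
    [[-2, 0, 0.2, 0, 0, 0, -0.2], [-2, 0, 0.2, 0, 0, 0, -0.2]]
  ]
}}

```text
time_s: 5.6
position: [0.5036, 0.017, 0.0289]
tcp_rot: [[-0.992, -0.094, 0.083], [-0.095, 0.995, -0.007], [-0.082, -0.015, -0.997]]
ft_force: [-2.2, -0.3, 0.6]
width: 0.0341
finger_force: 1.0
```

{"api": "send_rows", "payload": {
  "moves": [
    [[-2, 0, 0.2, 0, 0, 0, -0.2], [-2, 0, 0.2, 0, 0, 0, -0.2]]
  ]
}}

```text
time_s: 5.85
position: [0.5064, 0.0171, 0.0286]
tcp_rot: [[-0.992, -0.093, 0.08], [-0.094, 0.996, -0.008], [-0.079, -0.015, -0.997]]
ft_force: [-8.7, -0.7, 4.0]
width: 0.0342
finger_force: 4.0
```

{"api": "send_rows", "payload": {
  "moves": [
    [[-1, 0, 0.1, 0, 0, 0, -0.2], [-1, 0, 0.1, 0, 0, 0, -0.2]]
  ]
}}

```text
time_s: 6.1
position: [0.5066, 0.0168, 0.0282]
tcp_rot: [[-0.993, -0.093, 0.077], [-0.094, 0.996, -0.008], [-0.076, -0.016, -0.997]]
ft_force: [-11.0, -1.6, 4.6]
width: 0.0342
finger_force: 5.5
```

{"api": "send_rows", "payload": {
  "moves": [
    [[-1, 0, 0.1, 0, 0, 0, -0.2], [-1, 0, 0.1, 0, 0, 0, -0.2]]
  ]
}}

```text
time_s: 6.35
position: [0.5068, 0.0166, 0.0279]
tcp_rot: [[-0.993, -0.093, 0.074], [-0.094, 0.996, -0.009], [-0.073, -0.016, -0.997]]
ft_force: [-16.6, -1.0, 10.1]
width: 0.0341
finger_force: 7.9
```

Force rises firmly at press x −0.1305, where home is expected. Back off, lift and check.

{"api": "send_rows", "payload": {
  "moves": [
    [[6, 0, 0, 0, 0, 0, -0.2], [10, 0, -0.8, 0, 0, 0, -0.2], [12, 0, -1, 0, 0, 0, -0.2], [10, 0, -1, 0, 0, 0, -0.2], [0, 0, -50, 0, 0, 0, 0], [0, 0, -50, 0, 0, 0, 0.5], [0, 0, -50, 0, 2, 0, 0.8], [0, 0, -50, 0, 2, 0, 0.8], [0, 0, 0, 0, 0, 0, 0.8]]
  ]
}}

```text
time_s: 7.48
position: [0.4608, 0.0161, 0.2313]
tcp_rot: [[-0.995, -0.093, 0.02], [-0.094, 0.996, -0.013], [-0.019, -0.015, -1.0]]
ft_force: [0.4, -0.3, 0.2]
width: 0.0772
finger_force: 0.0
```

```bash
python3 - <<'E'
from h import *
import cv2
s=env.state(); print(s["qpos"].round(3),s["width"],s["position"])
a=env.capture("wrist");b=env.capture("side")[145:275,160:300]
cv2.imwrite("pics/c2.png",np.vstack([cv2.resize(a[150:,:,::-1],(560,270)),cv2.resize(b[30:,:,::-1],(560,330) ,interpolation=cv2.INTER_CUBIC)]))
np.save("w2.npy",np.array(env.camera_params("wrist")["T"]))
E
```

```text
[ 0.014  0.254 -0.206  1.987  0.087  0.89   1.425] 0.07723849317368303 [0.46077794 0.0160896  0.23127286]
```

View pics/c2.png

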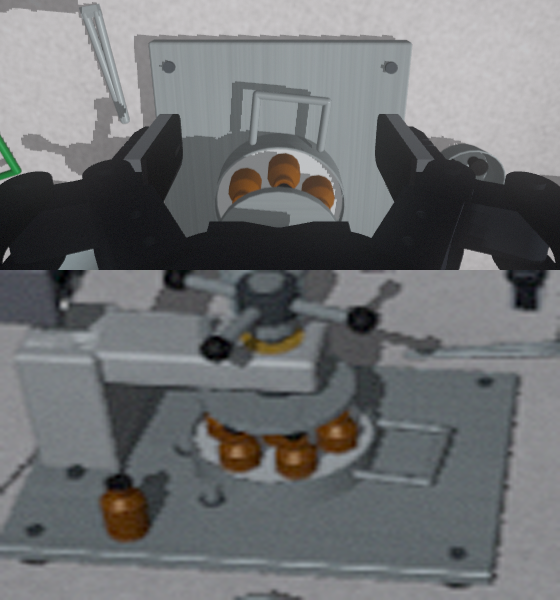

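The wrist view shows plate corners at (150,192) and (411,192) in the full image, and the bar from (256,244) to (330,248).

```bash
python3 - <<'E'
from h import *
p=env.camera_params("wrist");T=np.load("w2.npy")
def back(u,v,z):
    d=T[:3,:3]@[(u-p["cx"])/p["fx"],-(v-p["cy"])/p["fy"],-1]; return T[:3,3]+d*(z-T[2,3])/d[2]
c,s=np.cos(.0965),np.sin(.0965)
R={}
for n,u,v,z in[("plateR",150,192,.024),("plateL",411,192,.024),("barR",256,245.5,.044),("barL",330,249,.044)]:
    X=back(u,v,z);d=X[:2]-[.6363,.0287];R[n]=np.array([c*d[0]+s*d[1],-s*d[0]+c*d[1]]);print(n,R[n].round(4))
m=(R["plateR"]+R["plateL"])/2; a=np.subtract(R["plateL"],R["plateR"]); yp=np.arctan2(-a[0],a[1])
b=R["barL"]-R["barR"]; yb=np.arctan2(-b[0],b[1]); bc=(R["barL"]+R["barR"])/2-m
print("yaw plate,bar",yp,yb,"bar centre rel front mid",bc)
r=yb-yp; print("tray centre in press", -.165+bc[0]+.116*np.cos(r), bc[1]+.116*np.sin(r))
E
```

```text
plateR [-0.1685 -0.123 ]
plateL [-0.1687  0.129 ]
barR [-0.1211 -0.0195]
barL [-0.1178  0.0507]
yaw plate,bar 0.0010132555225725885 -0.04706509016320916 bar centre rel front mid [0.04915244 0.01266355]
tray centre in press 1.8392949821713356e-05 0.007088614569176859
```

By statics, a pure +x reaction of 16 N means the tray rests on the centre pin or on both side pins, so it's home. Measured x ≈ 0 and the rim centred on the plate agree. Now I rise and go over the hub.

{"api": "send_rows", "payload": {
  "moves": [
    [[0, 0, -30, 0, 0, 0, 0.8], [0, 0, -34, -0.7, 1.2, 0, 0.8], [-44, -0.6, 0, 0, 0, 0, 0.8], [-44, -0.6, 0, 0, 0, 0, 0.8], [-44, -0.6, 0, 0, 0, 0, 0.8], [-44, -0.6, 0, 0, 0, 0, 0.8], [0, 0, 0, 0, 0, 0, 0.8], [0, 0, 0, 0, 0, 0, 0.8]]
  ]
}}

```text
time_s: 8.57
position: [0.6325, 0.0308, 0.2884]
tcp_rot: [[-0.995, -0.094, -0.012], [-0.094, 0.996, -0.004], [0.012, -0.003, -1.0]]
ft_force: [-0.9, 0.2, -0.3]
width: 0.0764
finger_force: 0.0
```

```bash
python3 - <<'E'
from h import *
import cv2
s=env.state(); print(s["qpos"].round(3),s["width"],s["position"].round(4),s["tcp_rot"].round(3).tolist())
np.save("w3.npy",np.array(env.camera_params("wrist")["T"]))
a=env.capture("wrist");cv2.imwrite("pics/w3.png",cv2.resize(a[:,:,::-1],(800,600)))
E
```

```text
[-0.009  0.481 -0.189  1.451  0.094  1.23   1.456] 0.07638755100871095 [0.6325 0.0308 0.2884] [[-0.995, -0.094, -0.012], [-0.094, 0.996, -0.004], [0.012, -0.003, -1.0]]
```

View pics/w3.png

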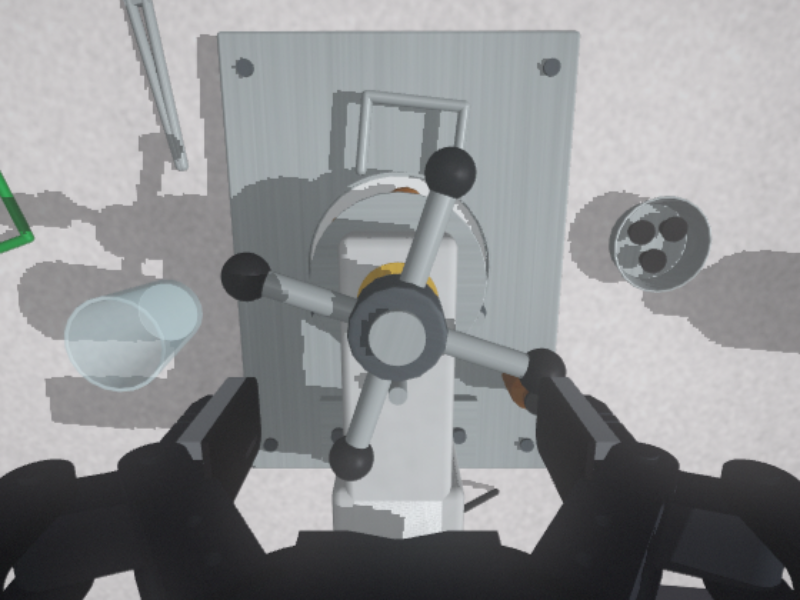

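The hub's top is at (398,338), with balls at (450,173), (246,277), (540,378) and (351,457). The tray rim (311–487) is centred on the plate (219–578).

```bash
python3 - <<'E'
from h import *
p=env.camera_params("wrist");T=np.load("w3.npy")
def back(u,v,z):
    u,v=u*.7,v*.7; d=T[:3,:3]@[(u-p["cx"])/p["fx"],-(v-p["cy"])/p["fy"],-1]; return T[:3,3]+d*(z-T[2,3])/d[2]
print("hub",back(398,338,.223))
B=np.array([back(u,v,.2025) for u,v in[(450,173),(246,277),(540,378),(351,457)]]);m=B.mean(0);print("balls mean",m,np.linalg.norm(B-m,axis=1),np.degrees(np.arctan2(*(B-m).T[1::-1])))
R=np.array([back(219,33,.024),back(578,33,.024)]);d=R[1]-R[0];y=np.arctan2(-d[0],d[1]);mm=R.mean(0)[:2]
print("plate",R,y,"axis",mm+.165*np.array([np.cos(y),np.sin(y)]))
b=np.array([back(369,97,.044),back(466,106,.044)]);print("bar",b)
E
```

```text
hub [0.63667479 0.0316179  0.223     ]
balls mean [0.63802706 0.03116414 0.2025    ] [0.07200128 0.07131414 0.07171823 0.07018749] [ 167.07516929 -103.56133853   74.99202431  -13.2196051 ]
plate [[ 0.48676974 -0.11085753  0.024     ]
 [ 0.4627597   0.1431813   0.024     ]] 0.09423337117447665 axis [0.63903267 0.03168739]
bar [[5.21680822e-01 1.35061869e-04 4.40000000e-02]
 [5.21167374e-01 6.79924265e-02 4.40000000e-02]]
```

Hub axis is (0.637, 0.031) and spokes are at about 76° and 167°. Turn the fingers to 135°, centre, and lower between the spokes.

{"api": "send_rows", "payload": {
  "moves": [
    [[-4.5, 0, 0, -0.2, -0.7, 0, 0.8], [0, 0, 0, 0, 0, -10, 0.8], [0, 0, 0, 0, 0, -10, 0.8], [0, 0, 0, 0, 0, -10, 0.8], [0, 0, 0, 0, 0, -10, 0.8], [0, 0, 0, 0, 0, 0, 0.8]]
  ]
}}

```text
time_s: 9.38
position: [0.6377, 0.0309, 0.2907]
tcp_rot: [[-0.703, -0.711, 0.004], [-0.711, 0.703, 0.001], [-0.004, -0.002, -1.0]]
ft_force: [-0.4, 0.2, -0.6]
width: 0.077
finger_force: 0.0
```

{"api": "send_rows", "payload": {
  "moves": [
    [[0, 0, 40, 0, 0, 0, 0.8], [0, 0, 40, 0, 0, 0, 0.8], [0, 0, 28, 0, 0, 0, 0.8], [0, 0, 0, 0, 0, 0, 0.8], [0, 0, 0, 0, 0, 10, 0.8], [0, 0, 0, 0, 0, 10, 0.8], [0, 0, 0, 0, 0, 10, 0.8], [0, 0, 0, 0, 0, 10, 0.8], [0, 0, 0.3, 0, 0, 10, 0.8], [0, 0, 0.3, 0, 0, 10, 0.8]]
  ]
}}

```text
time_s: 10.62
position: [0.6385, 0.0315, 0.1836]
tcp_rot: [[-0.966, 0.26, 0.005], [0.26, 0.966, 0.002], [-0.004, 0.003, -1.0]]
ft_force: [-2.1, -1.4, 0.2]
width: 0.0764
finger_force: 3.3
```

```bash
cat > st.py <<'E'
from h import *
s=env.state(); R=s["tcp_rot"]
print(s["time_s"],s["qpos"].round(3),s["position"].round(4),"finger ang",np.degrees(np.arctan2(R[1,1],R[0,1])).round(1),"z",R[:,2].round(3),"F",s["ft_force"].round(1),"M",s["moment"].round(2),s["finger_force"],s["width"])
E
python3 st.py
```

```text
10.625 [-0.086  0.56  -0.059  1.605  0.037  0.973  1.152] [0.6385 0.0315 0.1836] finger ang 74.9 z [ 0.005  0.002 -1.   ] F [-2.1 -1.4  0.2] M [-0.19  0.48  0.29] 3.2606880739331245 0.0764122976805309
```

Torque about z is 0.29 N m, so the star is turning. Continue.

{"api": "send_rows", "payload": {
  "moves": [
    [[0, 0, 0.3, 0, 0, 10, 0.8], [0, 0, 0.3, 0, 0, 10, 0.8], [0, 0, 0.3, 0, 0, 10, 0.8], [0, 0, 0.3, 0, 0, 10, 0.8], [0, 0, 0.3, 0, 0, 10, 0.8], [0, 0, 0.3, 0, 0, 10, 0.8], [0, 0, 0.3, 0, 0, 10, 0.8], [0, 0, 0.3, 0, 0, 10, 0.8], [0, 0, 0.3, 0, 0, 10, 0.8], [0, 0, 0.3, 0, 0, 10, 0.8]]
  ]
}}

```text
time_s: 11.88
position: [0.6386, 0.0302, 0.1808]
tcp_rot: [[0.424, 0.906, 0.005], [0.906, -0.424, 0.001], [0.003, 0.004, -1.0]]
ft_force: [-2.5, -5.3, 0.5]
width: 0.0764
finger_force: 3.3
```

```bash
python3 st.py
```

```text
11.875 [-0.378  0.601  0.431  1.621 -0.289  0.979 -0.29 ] [0.6386 0.0302 0.1808] finger ang -25.1 z [ 0.005  0.001 -1.   ] F [-2.5 -5.3  0.5] M [-1.08  0.62  0.25] 3.3449935354292393 0.07636444757621445
```

{"api": "send_rows", "payload": {
  "moves": [
    [[0, 0, 0.3, 0, 0, 10, 0.8], [0, 0, 0.3, 0, 0, 10, 0.8], [0, 0, 0.3, 0, 0, 10, 0.8], [0, 0, 0.3, 0, 0, 10, 0.8], [0, 0, 0.3, 0, 0, 10, 0.8], [0, 0, 0.3, 0, 0, 10, 0.8], [0, 0, 0.3, 0, 0, 10, 0.8], [0, 0, 0.3, 0, 0, 10, 0.8], [0, 0, 0.3, 0, 0, 10, 0.8], [0, 0, 0.3, 0, 0, 10, 0.8]]
  ]
}}

```text
time_s: 13.12
position: [0.6386, 0.0313, 0.1774]
tcp_rot: [[0.819, -0.574, 0.005], [-0.574, -0.819, 0.003], [0.003, -0.005, -1.0]]
ft_force: [-2.4, -2.7, 0.1]
width: 0.0767
finger_force: 3.5
```

```bash
python3 st.py
```

```text
13.125 [-0.62   0.743  0.922  1.633 -0.655  1.097 -1.697] [0.6386 0.0313 0.1774] finger ang -125.0 z [ 0.005  0.003 -1.   ] F [-2.4 -2.7  0.1] M [-0.73  0.53  0.28] 3.5111472755670547 0.07666985811364371
```

{"api": "send_rows", "payload": {
  "moves": [
    [[0, 0, 0.3, 0, 0, 10, 0.8], [0, 0, 0.3, 0, 0, 10, 0.8], [0, 0, 0.3, 0, 0, 10, 0.8], [0, 0, 0.3, 0, 0, 10, 0.8], [0, 0, 0.3, 0, 0, 10, 0.8], [0, 0, 0, 0, 0, -5, 0.8], [0, 0, -35, 0, 0, 0, 0.8], [0, 0, -30, 0, 0, 0, 0.8], [0, 0, 0, 0, 0, 0, 0.8]]
  ]
}}

```text
time_s: 14.25
position: [0.6398, 0.0315, 0.2431]
tcp_rot: [[0.18, -0.984, 0.009], [-0.984, -0.18, 0.003], [-0.002, -0.01, -1.0]]
ft_force: [0.4, 0.8, -0.5]
width: 0.0769
finger_force: 0.0
```

```bash
python3 st.py
```

```text
14.25 [-0.703  0.782  1.178  1.55  -0.747  1.307 -2.392] [0.6398 0.0315 0.2431] finger ang -169.6 z [ 0.009  0.003 -1.   ] F [ 0.4  0.8 -0.5] M [ 0.   -0.01 -0.  ] 0.0 0.07687245464942273
```

{"api": "send_rows", "payload": {
  "moves": [
    [[0, 0, 0, 0, 0, -10.5, 0.8], [0, 0, 0, 0, 0, -10.5, 0.8], [0, 0, 0, 0, 0, -10.5, 0.8], [0, 0, 0, 0, 0, -10.5, 0.8], [0, 0, 0, 0, 0, -10.5, 0.8], [0, 0, 0, 0, 0, -10.5, 0.8], [0, 0, 0, 0, 0, -10.5, 0.8], [0, 0, 0, 0, 0, -10.5, 0.8], [0, 0, 0, 0, 0, -10.5, 0.8], [0, 0, 0, 0, 0, -10.5, 0.8]]
  ]
}}

```text
time_s: 15.5
position: [0.6382, 0.0322, 0.2397]
tcp_rot: [[0.901, 0.434, 0.004], [0.434, -0.901, 0.003], [0.005, -0.001, -1.0]]
ft_force: [0.1, -1.0, -0.2]
width: 0.0768
finger_force: 0.0
```

{"api": "send_rows", "payload": {
  "moves": [
    [[0, 0, 0, 0, 0, -10.5, 0.8], [0, 0, 0, 0, 0, -10.5, 0.8], [0, 0, 0, 0, 0, -10.5, 0.8], [0, 0, 0, 0, 0, -10.5, 0.8], [0, 0, 0, 0, 0, -10.5, 0.8], [0, 0, 0, 0, 0, -10.5, 0.8], [0, 0, 0, 0, 0, -10.5, 0.8], [0, 0, 0, 0, 0, -10.5, 0.8], [0, 0, 0, 0, 0, -10.5, 0.8], [0, 0, 0, 0, 0, 0, 0.8]]
  ]
}}

```text
time_s: 16.75
position: [0.6382, 0.0317, 0.2398]
tcp_rot: [[-0.497, 0.868, 0.004], [0.868, 0.497, 0.003], [0.0, 0.005, -1.0]]
ft_force: [-0.0, 0.1, -0.0]
width: 0.0765
finger_force: 0.0
```

```bash
python3 st.py; python3 - <<'E'
from h import *
import cv2
np.save("w4.npy",np.array(env.camera_params("wrist")["T"]))
a=env.capture("wrist");cv2.imwrite("pics/w4.png",cv2.resize(a[:,:,::-1],(800,600)))
E
```

```text
16.75 [-0.25   0.52   0.211  1.537 -0.12   1.092  0.508] [0.6382 0.0317 0.2398] finger ang 29.8 z [ 0.004  0.003 -1.   ] F [-0.   0.1 -0. ] M [-0.07 -0.01 -0.04] 0.0 0.07651587628244755
```

View pics/w4.png

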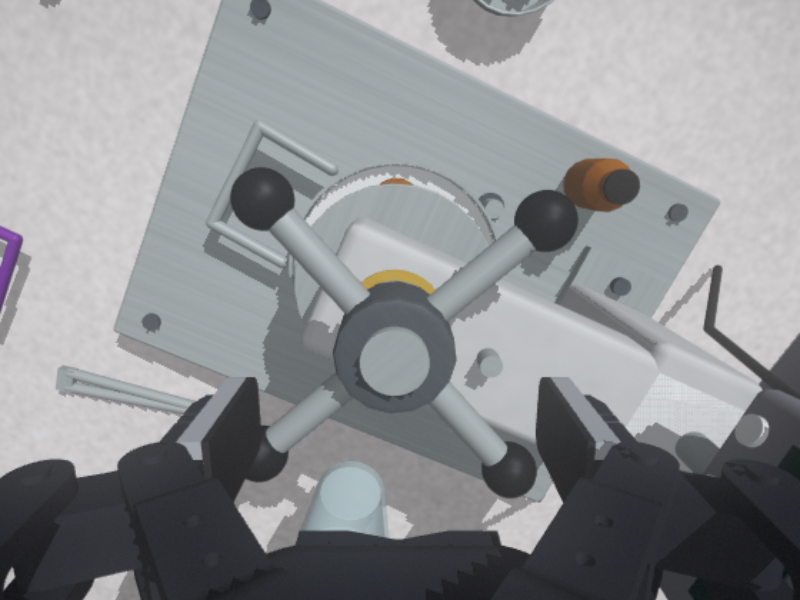

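Spokes stand at about 45° to the finger line and the tray's in place. Rotate back 75° more, lower, and wind on.

{"api": "send_rows", "payload": {
  "moves": [
    [[0, 0, 0, 0, 0, -10.7, 0.8], [0, 0, 0, 0, 0, -10.7, 0.8], [0, 0, 0, 0, 0, -10.7, 0.8], [0, 0, 0, 0, 0, -10.7, 0.8], [0, 0, 0, 0, 0, -10.7, 0.8], [0, 0, 0, 0, 0, -10.7, 0.8], [0, 0, 0, 0, 0, -10.7, 0.8], [0, 0, 0, 0, 0, -5, 0.8], [0, 0, 0, 0, 0, 0, 0.8], [0, 0, 32, 0, 0, 0, 0.8], [0, 0, 32, 0, 0, 0, 0.8], [0, 0, 0, 0, 0, 0, 0.8]]
  ]
}}

```text
time_s: 18.3
position: [0.6368, 0.0313, 0.1731]
tcp_rot: [[-0.942, -0.335, -0.001], [-0.335, 0.942, 0.001], [0.001, 0.001, -1.0]]
ft_force: [-0.0, -0.3, 1.2]
width: 0.0767
finger_force: 0.0
```

```bash
python3 st.py
```

```text
18.3 [-0.029  0.572 -0.151  1.614  0.098  0.964  1.7  ] [0.6368 0.0313 0.1731] finger ang 109.6 z [-0.001  0.001 -1.   ] F [-0.  -0.3  1.2] M [-0.01 -0.03  0.06] 0.0 0.07672354608581634
```

{"api": "send_rows", "payload": {
  "moves": [
    [[0, 0, 0, 0, 0, 10, 0.8], [0, 0, 0, 0, 0, 10, 0.8], [0, 0, 0.3, 0, 0, 10, 0.8], [0, 0, 0.3, 0, 0, 10, 0.8], [0, 0, 0.3, 0, 0, 10, 0.8], [0, 0, 0.3, 0, 0, 10, 0.8], [0, 0, 0.3, 0, 0, 10, 0.8], [0, 0, 0.3, 0, 0, 10, 0.8], [0, 0, 0.3, 0, 0, 10, 0.8], [0, 0, 0.3, 0, 0, 10, 0.8]]
  ]
}}

```text
time_s: 19.55
position: [0.6388, 0.0306, 0.1744]
tcp_rot: [[-0.162, 0.987, 0.005], [0.987, 0.162, 0.001], [-0.0, 0.005, -1.0]]
ft_force: [-0.9, -3.8, -1.7]
width: 0.0772
finger_force: 4.0
```

```bash
python3 st.py
```

```text
19.55 [-0.325  0.594  0.338  1.625 -0.23   0.957  0.254] [0.6388 0.0306 0.1744] finger ang 9.3 z [ 0.005  0.001 -1.   ] F [-0.9 -3.8 -1.7] M [-0.86  0.22  0.35] 3.975091427564621 0.07715306576053121
```

{"api": "send_rows", "payload": {
  "moves": [
    [[0, 0, 0.3, 0, 0, 10, 0.8], [0, 0, 0.3, 0, 0, 10, 0.8], [0, 0, 0.3, 0, 0, 10, 0.8], [0, 0, 0.3, 0, 0, 10, 0.8], [0, 0, 0.3, 0, 0, 10, 0.8], [0, 0, 0.3, 0, 0, 10, 0.8], [0, 0, 0.3, 0, 0, 10, 0.8], [0, 0, 0.3, 0, 0, 10, 0.8], [0, 0, 0.3, 0, 0, 10, 0.8], [0, 0, 0.3, 0, 0, 10, 0.8]]
  ]
}}

```text
time_s: 20.8
position: [0.638, 0.0311, 0.1712]
tcp_rot: [[1.0, -0.011, 0.003], [-0.011, -1.0, 0.002], [0.003, -0.002, -1.0]]
ft_force: [-4.8, -3.9, -0.6]
width: 0.0771
finger_force: 3.8
```

```bash
python3 st.py
```

```text
20.8 [-0.583  0.717  0.833  1.639 -0.596  1.054 -1.151] [0.638  0.0311 0.1712] finger ang -90.7 z [ 0.003  0.002 -1.   ] F [-4.8 -3.9 -0.6] M [-0.88  1.    0.29] 3.797234259545803 0.0771082166172018
```

{"api": "send_rows", "payload": {
  "moves": [
    [[0, 0, 0.3, 0, 0, 10, 0.8], [0, 0, 0.3, 0, 0, 10, 0.8], [0, 0, 0.3, 0, 0, 10, 0.8], [0, 0, 0.2, 0, 0, 8, 0.8], [0, 0, 0.1, 0, 0, 4, 0.8], [0, 0, 0, 0, 0, 0, 0.8]]
  ]
}}

```text
time_s: 21.55
position: [0.6389, 0.0313, 0.17]
tcp_rot: [[0.739, -0.673, 0.005], [-0.673, -0.739, 0.002], [0.002, -0.004, -1.0]]
ft_force: [-0.1, -2.4, 1.2]
width: 0.0769
finger_force: 1.6
```

```bash
python3 st.py
```

```text
21.55 [-0.659  0.801  1.029  1.642 -0.748  1.136 -1.741] [0.6389 0.0313 0.17  ] finger ang -132.3 z [ 0.005  0.002 -1.   ] F [-0.1 -2.4  1.2] M [-0.58  0.26  0.12] 1.594709912315011 0.07693310911428286
```

{"api": "send_rows", "payload": {
  "moves": [
    [[0, 0, 0.1, 0, 0, 3, 0.8], [0, 0, 0.1, 0, 0, 3, 0.8], [0, 0, 0, 0, 0, 0, 0.8]]
  ]
}}

```text
time_s: 21.92
position: [0.639, 0.0313, 0.1697]
tcp_rot: [[0.667, -0.745, 0.005], [-0.745, -0.667, 0.001], [0.002, -0.005, -1.0]]
ft_force: [-0.3, -3.8, 3.4]
width: 0.0767
finger_force: 3.3
```

```bash
python3 st.py
```

```text
21.925 [-0.667  0.814  1.055  1.643 -0.769  1.149 -1.824] [0.639  0.0313 0.1697] finger ang -138.2 z [ 0.005  0.001 -1.   ] F [-0.3 -3.8  3.4] M [-0.71  0.26  0.31] 3.341757394373417 0.07668567975023645
```

{"api": "send_rows", "payload": {
  "moves": [
    [[0, 0, 0, 0, 0, 3, 0.8], [0, 0, 0, 0, 0, 3, 0.8]]
  ]
}}

```text
time_s: 22.18
position: [0.6391, 0.0311, 0.1699]
tcp_rot: [[0.596, -0.803, 0.004], [-0.803, -0.596, -0.002], [0.004, -0.002, -1.0]]
ft_force: [-6.0, -12.2, 6.3]
width: 0.0768
finger_force: 140.3
```

```bash
python3 st.py
```

```text
22.175 [-0.676  0.827  1.081  1.641 -0.784  1.163 -1.902] [0.6391 0.0311 0.1699] finger ang -143.4 z [ 0.004 -0.002 -1.   ] F [ -6.  -12.2   6.3] M [-2.46  1.09 12.16] 140.25189399719238 0.0767624414127253
```

{"api": "send_rows", "payload": {
  "moves": [
    [[0, 0, 0, 0, 0, 2.5, 0.8], [0, 0, 0, 0, 0, 2.5, 0.8]]
  ]
}}

```text
time_s: 22.42
position: [0.6392, 0.0311, 0.17]
tcp_rot: [[0.543, -0.839, 0.001], [-0.839, -0.543, -0.009], [0.008, 0.004, -1.0]]
ft_force: [-11.5, -23.5, 6.8]
width: 0.0767
finger_force: 288.1
```

```bash
python3 st.py
```

```text
22.425 [-0.684  0.838  1.1    1.637 -0.792  1.174 -1.961] [0.6392 0.0311 0.17  ] finger ang -147.1 z [ 0.001 -0.009 -1.   ] F [-11.5 -23.5   6.8] M [-4.45  1.7  25.25] 288.07268142700195 0.07669614492201143
```

Torque jumped from 0.3 to 12 N m or more, so the collar is on the arm. Back off, lift clear and inspect.

{"api": "send_rows", "payload": {
  "moves": [
    [[0, 0, 0, 0, 0, -6, 0.8], [0, 0, 0, 0, 0, -8, 0.8], [0, 0, 0, 0, 0, -8, 0.8], [0, 0, -40, 0, 0, 0, 0.8], [0, 0, -40, 0, 0, 0, 0.8], [0, 0, -40, 0, 0, 0, 0.8], [0, 0, 0, 0, 0, 0, 0.8]]
  ]
}}

```text
time_s: 23.3
position: [0.6395, 0.0314, 0.2921]
tcp_rot: [[0.797, -0.603, 0.009], [-0.603, -0.797, 0.003], [0.006, -0.008, -1.0]]
ft_force: [0.8, -0.5, -1.0]
width: 0.0768
finger_force: 0.0
```

```bash
python3 st.py; python3 - <<'E'
from h import *
import cv2
a=env.capture("wrist");b=env.capture("side")[140:270,155:305]
cv2.imwrite("pics/c5.png",np.vstack([cv2.resize(a[40:,:,::-1],(440,300)),cv2.resize(b[:,:,::-1],(440,300),interpolation=cv2.INTER_CUBIC)]))
E
```

```text
23.3 [-0.678  0.689  1.092  1.472 -0.623  1.346 -1.764] [0.6395 0.0314 0.2921] finger ang -127.1 z [ 0.009  0.003 -1.   ] F [ 0.8 -0.5 -1. ] M [ 0.02 -0.02  0.03] 0.0 0.07684579538537305
```

View pics/c5.png

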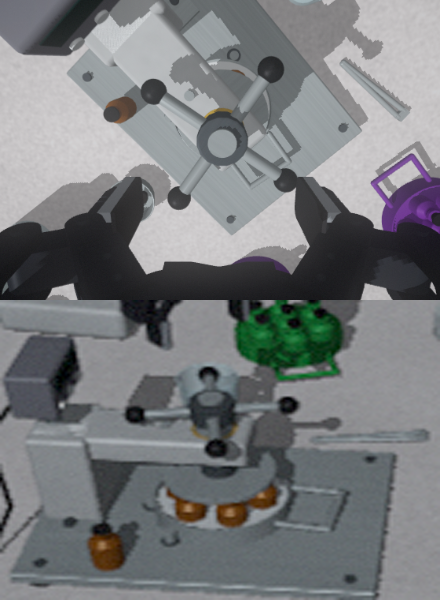

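The handle is down with the collar at the arm. The plate sits low on the stoppers, the tray is in place, and the spare vial, forceps and the rest look undisturbed.

```bash
python3 -c "
from plant import env
print(env.hand_in())"
```

```text
the job is handed in; nothing more can be done
None
```

I slid the tray in against the stop pins and wound the press down to its end stop, then left it there and handed the job in at about 23 s; torque at that stop peaked at 25 N m because I overshot it slightly, and the last pictures show no other item moved.

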